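Lock a work stop with its ball-lock pin

ROBOT

A 7-joint arm with a two-finger parallel gripper is mounted at the origin on the work surface; the furniture and walls round the work are solid. World frame = base frame: x ahead of the robot, y to its left, z up, the work surface at z = 0. Lengths are in m, angles in rad, forces in N, time in s.
With the tool pointing down it reaches from about 0.35 to 0.9 m from the base axis. Payload 8.1 kg.
Tool frame: the origin (TCP) lies at the very end of the fingers, on their centre line; the grasp point (between the pads) lies 19 mm behind it; z points along the fingers, y is the line along which they close (so a half turn about z gives the same grasp; the last joint's range is limited). The gripper opens to 85 mm and grips with 20 to 120 N. Pads are 22 mm wide; open, the fingers measure 114 mm over their backs; the gripper's body (76 mm by 85 mm) begins 54 mm behind the grasp point. The pads swing forward as they close: fully open they stand 13 mm farther back than shut.
Start: joints at [-1.31, 0.434, 0.025, 1.573, -0.012, 1.134, -0.075], TCP at [0.222, 0.584, 0.231] pointing down, gripper open.
Joint ranges: [-2.62, 2.62], [-0.44, 2.09], [-1.27, 1.32], [0.08, 2.57], [-1.32, 4.46], [0.12, 2], [-2.74, 2.74]. Speed limits (rad/s): [2.22, 2.22, 3.01, 3.01, 3.14, 3.14, 3.14].

INTERFACE

Orientations are given as [roll, pitch, yaw] about the fixed x, y, z axes, in that order (R = Rz(yaw) Ry(pitch) Rx(roll)).
In Python, from station import r gives the robot as it stands.
- The arm moves only by the tool step_arm, never from a script. Its argument "moves" is a list of rows, each an object of numbers: "x", "y", "z": the shift along the tool's x, y, z in cm; "wx", "wy", "wz": the turn, a rotation vector about the tool's x, y, z in rad; "jaw": the opening in per cent of the stroke, from 0 (shut) to 100 (fully open). In form: [{"x": .., "y": .., "z": .., "wx": .., "wy": .., "wz": .., "jaw": ..}, ...]. A call has 1 to 20 rows; each row is the pose to reach, as a shift and turn from the pose commanded when the call began, along the tool's axes at that moment; what a row does not reach only later rows make up. A row lasts 1/10 s, in which the tool goes at most 50 mm and 8.59 degrees, less where a joint would pass 70% of its speed; a pose out of reach is approached as far as the arm can. A call with a gripper value outside its range is refused whole. The fingers move at their own pace and stop on an object; "grip_force" is the grip in N (left out, the last holds). Time passes only in rows, so rows that repeat a pose let the fingers close. It gives the time, the measured TCP pose, the force, the opening and the grip force at its end, in the units of the state.
- r.read_state(): the state, without advancing time (a new reading comes with each control period).
- r.grab_frame(name): name is "scene" or "top"; returns a dict with "img" (480x640x3 uint8, blue, green, red), "z_map" (480x640 float32, m along the optical axis (not along the pixel's ray), 0 where there is no reading), "K" (3x3 intrinsics, pixels), "camera_from_world" (4x4, takes a point from world to camera coordinates). Camera axes: x right, y up, looking along -z (the intrinsics and any distortion apply to the point x, -y, -z); pixel columns grow to the right and rows downward; lengths in m; the calibration is good to about 2 mm. A picture is of the moment at which its call begins.
- r.finish_job(): hands the job in; it is judged then, once.
The state is a dict: "time": time; "q": joint angles; "joint_vel": joint speeds; "joint_efforts": joint torques, N m; "eef_pos": TCP position; "orientation": TCP orientation; "force": force on the tool from outside, world axes, zero at the start; "torque": the same for the moment, N m; "grip_width": opening from 0.0 (shut) to 1.0 (fully open); "gripper_force": force on a finger pad.
Only numpy, scipy, OpenCV 4.12 (cv2) and the standard library are available. Lean on these libraries where they do the work, as an engineer would, in place of code of your own. Each camera call takes 0.05 s, during which the arm holds its last target. There are 200 camera calls.

TASK

Lock the work stop: push its sliding bar gently in by the upright plate until it stops, so that the holes line up, then take the ball-lock pin out of its holder by squeezing in the two buttons on opposite sides of its head, put it down through the receiver and the bar until its collar rests on the receiver with both buttons still held in, and only then let go so that the balls lock it underneath. Feel your way: the receiver can be clamped anywhere along its slots, and neither bar nor pin may be forced.

Things in the scene. Friction and masses are not known exactly. Their poses are not given: they have to be found in the camera images.
- stop_stand: Work stop fixed to the table: dark steel base plate 160 x 108 x 8 mm, origin on its underside, +x the way the bar is pushed in, z up. An aluminium receiver block, 60 mm long (x), 56 wide, top face 64 mm high, is clamped on two slots along x with its middle on y = 0. All forces of robot and pin on the work stop together (plate, receiver, bar) must stay under 35 N.
- slot_middle (a point): Point of the fixed base plate's frame: y = 0, middle of the slots, 64 mm high (level with the receiver's top). The receiver's vertical 14 mm hole (through its top wall, 64 to 56 mm high, and bottom wall, 38 to 30 mm) lies on y = 0 but anywhere from 20 mm before to 20 mm behind this point along x: NOT measured, it differs every time.
- bar_line (a point): 100 mm before slot_middle (-x), 70 mm high, fixed to the base. Near it is the sliding bar's upright push plate (34 mm wide, 39 to 82 high; rubber-mounted, gives 2.5 mm per 10 N, springs back). Bar: 39 to 55 mm high, 14 mm hole, 3 N friction, stays where left. At its hard stop the holes align, the unloaded plate's -x face is 90 mm before the hole axis; it starts 12 to 26 mm short (not measured).
- pin_holder: Grey holder block fixed to the table, 46 x 46 mm and 56 mm high, on a 70 x 60 mm foot, origin on its underside; vertical bore of 20 mm in its middle. The pin stands loosely in it, its collar on the block's top, at any yaw.
- pin_mid (a point): Centre of the ball-lock pin's black head, 26 (x) x 28 (y) x 28 mm high, on the pin's axis, z up. A steel button (16 mm diameter) stands 4 mm out of the +y and of the -y face, each sprung with 4 N at first, 7 N when flush: a grasp across y presses both flush. Collar (32 mm diameter) underside 27 mm below. Fully home in the receiver this point is 91 mm above the stand's origin. Pin 0.1 to 0.15 kg.
- pin_tip (a point): End of the pin, on its axis, 78 mm below pin_mid (51 mm below the collar's underside). Shank 12 mm diameter, its last 8 mm tapered to 5 mm. 12.5 mm above the tip two locking balls stand 2.8 mm out of the shank on +y and -y; with the balls out the pin passes neither into nor out of a 14 mm hole.
- button_a (a joint): Travel in m of the button on the +y face: 0 = fully out (its ball, on +y, out, locking), 0.004 = flush with the head. Its ball moves in with it and is flush with the shank from 0.003.
- button_b (a joint): The same for the button and ball on the -y side.
Not all that is in view belongs to the job. What is meant by the part that bears pin_mid is not blue or orange, and is the larger of those in its own colour.

How it is judged:
By the outcome, as a careful person would: the job done as asked, in the order asked, and still so for the second after the job is handed in, with the robot touching nothing.
It also fails if it takes over 58 s, if anything falls off the work surface, if the arm or the gripper's body presses on something with over 40 N, if the wrist force passes 120 N, or if a joint passes its speed limit or range.

## Working session

There is one attempt and no reset: what is moved stays moved. The work goes in short steps, Python scripts to look and compute and a tool call to move; the robot and the scene stay as the last step left them, time stands still between calls to the robot, and variables do not carry over. Pictures are saved under pics/ and viewed, at most 10 in all, crops included, and the job is handed in when it is done.

Besides the shell and the picture viewer there is one more tool, called by a JSON object that holds its "op" and its "data". step_arm: Moves the arm, as the interface text tells. Its arguments: {"type":"object","properties":{"moves":{"type":"array","items":{"type":"object","properties":{"x":{"type":"number"},"y":{"type":"number"},"z":{"type":"number"},"wx":{"type":"number"},"wy":{"type":"number"},"wz":{"type":"number"},"jaw":{"type":"number"}}}},"grip_force":{"type":"number"}},"required":["moves"]}

```bash
mkdir -p pics
python3 - <<'E'
from station import r
import cv2,numpy as np,pickle
print(r.read_state())
for n in("scene","top"):
    f=r.grab_frame(n); cv2.imwrite(f"pics/{n}0.png",f["img"]); pickle.dump(f,open(f"{n}0.pkl","wb")); print(f["K"],f["camera_from_world"])
E
```

```text
{'time': 0.0, 'q': array([-1.30960924,  0.4352249 ,  0.02496241,  1.57413197, -0.01159364,
        1.13400358, -0.07509768]), 'joint_vel': array([ 1.58335211e-04,  8.24529092e-04, -4.15632222e-05,  1.25896391e-04,
        2.08046196e-04,  1.59117338e-04,  2.75534855e-04]), 'joint_efforts': array([-1.09436911e-03, -6.70472431e+01,  1.02440983e+00, -3.16209519e+01,
        1.54296064e-02,  1.27246109e-02, -8.01948460e-06]), 'eef_pos': array([0.22224858, 0.58358558, 0.23051118]), 'orientation': array([-3.13997650e+00,  1.48150403e-04,  2.77775011e+00]), 'force': array([ 0.23953752,  0.11320537, -0.30957201]), 'torque': array([-0.03057385,  0.00474894, -0.01045803]), 'gripper_force': 0.0, 'grip_width': 1.0033251443069917}
[[512.78884477   0.         312.08536356]
 [  0.         512.78884477 236.36893222]
 [  0.           0.           1.        ]] [[ 5.60339105e-01 -8.28262856e-01  8.54108996e-04 -3.54644236e-01]
 [ 4.31997406e-01  2.93135824e-01  8.52906577e-01 -2.71168222e-01]
 [-7.06681207e-01 -4.77547935e-01  5.22062871e-01 -5.39334921e-01]
 [ 0.00000000e+00  0.00000000e+00  0.00000000e+00  1.00000000e+00]]
[[466.91195136   0.         322.52395725]
 [  0.         466.91195136 237.31595626]
 [  0.           0.           1.        ]] [[ 0.01000133 -0.9994481   0.03167766 -0.07893101]
 [ 0.99290064  0.01368083  0.11815731 -0.56616   ]
 [-0.11852548  0.03027104  0.99248948 -0.88149346]
 [ 0.          0.          0.          1.        ]]
```

View pics/scene0.png

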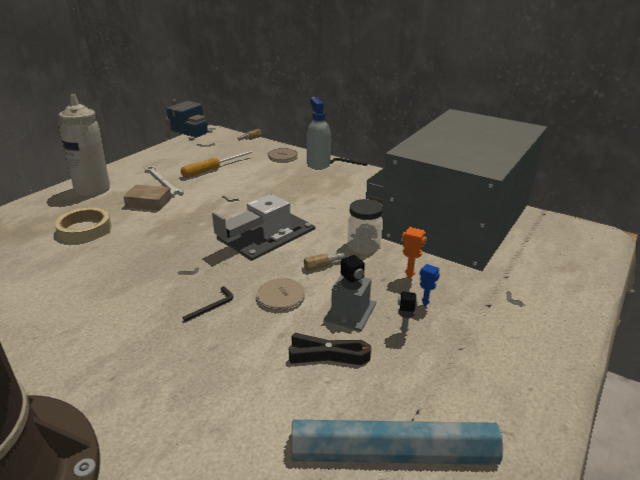

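View pics/top0.png

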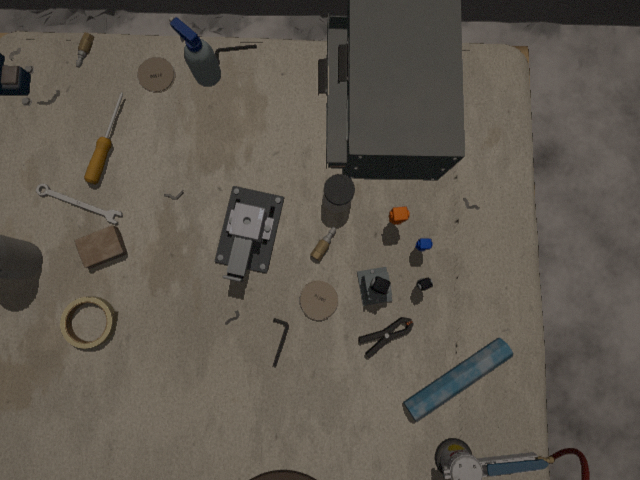

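```bash
cat > h.py <<'E'
import numpy as np,cv2,pickle
def cloud(f):
    K=f["K"];T=f["camera_from_world"];z=f["z_map"]
    v,u=np.mgrid[0:480,0:640]
    c=np.stack([(u-K[0,2])/K[0,0]*z,-(v-K[1,2])/K[1,1]*z,-z],-1)
    P=(c-T[:3,3])@T[:3,:3]; P[z<=0]=np.nan
    return P
def ray(f,u,v,h):   # pixel -> world at height h
    K=f["K"];T=f["camera_from_world"];R=T[:3,:3];o=-R.T@T[:3,3]
    d=R.T@np.array([(u-K[0,2])/K[0,0],-(v-K[1,2])/K[1,1],-1]);return o+d*(h-o[2])/d[2]
def proj(f,p):
    T=f["camera_from_world"];K=f["K"];c=T[:3,:3]@np.asarray(p)+T[:3,3]
    return np.array([K[0,2]+K[0,0]*c[0]/-c[2],K[1,2]+K[1,1]*-c[1]/-c[2]])
E
python3 - <<'E'
from h import *
t=pickle.load(open("top0.pkl","rb"));s=pickle.load(open("scene0.pkl","rb"))
def crop(f,u,v,w,h,k): return cv2.resize(f["img"][v:v+h,u:u+w],None,fx=k,fy=k,interpolation=cv2.INTER_CUBIC)
A=crop(t,205,175,90,120,5);B=crop(t,340,240,70,80,5)
im=np.zeros((600,800,3),np.uint8);im[:600,:450]=A;im[:400,450:800]=B
cv2.imwrite("pics/c1.png",im)
A=crop(s,205,180,120,80,5);B=crop(s,315,245,80,90,4)
im=np.zeros((600,800,3),np.uint8);im[:400,:600]=A;cv2.imwrite("pics/c2.png",im[:400,:600])
for n,f,bx in(("top",t,(200,170,300,300)),("scene",s,(200,180,330,270))):
    P=cloud(f)[bx[1]:bx[3],bx[0]:bx[2]].reshape(-1,3)
    print(n,"table z",np.nanmedian(P[:,2][P[:,2]<.005]))
    for lo,hi in((.005,.013),(.05,.058),(.06,.068),(.075,.09)):
        q=P[(P[:,2]>lo)&(P[:,2]<hi)]
        if len(q)>5:
            (c,wh,a)=cv2.minAreaRect(q[:,:2].astype(np.float32)*1000);print(lo,len(q),np.median(q,0).round(4),np.round(c,1),np.round(wh,1),round(a,1))
for n,f,bx in(("top",t,(350,255,400,315)),("scene",s,(320,250,385,330))):
    P=cloud(f)[bx[1]:bx[3],bx[0]:bx[2]].reshape(-1,3)
    for lo,hi in((.003,.012),(.052,.06),(.06,.066),(.068,.093),(.093,.103)):
        q=P[(P[:,2]>lo)&(P[:,2]<hi)]
        if len(q)>5:
            (c,wh,a)=cv2.minAreaRect(q[:,:2].astype(np.float32)*1000);print(n,lo,len(q),np.median(q,0).round(4),np.round(c,1),np.round(wh,1),round(a,1))
E
```

```text
top table z 0.0008697566147323351
0.005 2323 [0.5803 0.0625 0.008 ] [576.2  73.6] [253.9 198.5] 0.6
0.05 794 [0.5287 0.0858 0.0549] [552.9  80.3] [ 53.1 134.7] 78.5
0.06 892 [0.5929 0.0736 0.0639] [552.9  82. ] [ 56.6 143.6] 78.5
0.075 61 [0.4841 0.0945 0.082 ] [484.2  95.6] [33.   5.9] 78.6
scene table z 0.0012297286704108662
0.005 1484 [0.5532 0.0516 0.0083] [588.9  84. ] [346.7 162. ] 78.6
0.05 629 [0.5368 0.0797 0.0548] [554.5  83. ] [ 57.7 150.2] 70.1
0.06 582 [0.588  0.0744 0.0642] [552.7  80.7] [ 59.2 146.1] 79.6
0.075 70 [0.4839 0.0944 0.0804] [484.6  95.9] [36.4  6.8] 76.9
top 0.003 580 [ 0.4672 -0.1692  0.0053] [ 477.2 -178.1] [118.8  97.8] 0.2
top 0.052 304 [ 0.4726 -0.1694  0.0559] [ 474.1 -177.7] [46.1 46.2] 10.3
top 0.06 9 [ 0.4633 -0.1715  0.0611] [ 480.3 -172.6] [17.2 38.6] 77.9
top 0.068 61 [ 0.474  -0.1663  0.0885] [ 473.5 -177.2] [36.2 24.9] 64.8
top 0.093 217 [ 0.474  -0.1772  0.0966] [ 474.2 -177.2] [27.5 26. ] 66.8
scene 0.003 687 [ 0.4555 -0.1835  0.0065] [ 532.9 -148.3] [216.4 108.1] 33.1
scene 0.052 436 [ 0.4632 -0.1867  0.0563] [ 475.  -177.8] [48.1 46.7] 11.0
scene 0.06 95 [ 0.4679 -0.1817  0.061 ] [ 470.  -179.5] [22.  30.2] 20.5
scene 0.068 295 [ 0.4647 -0.1853  0.0837] [ 466.  -181.2] [20.  35.6] 18.1
scene 0.093 228 [ 0.4725 -0.1791  0.0969] [ 474.7 -177.8] [29.4 26.4] 67.5
```

View pics/c1.png

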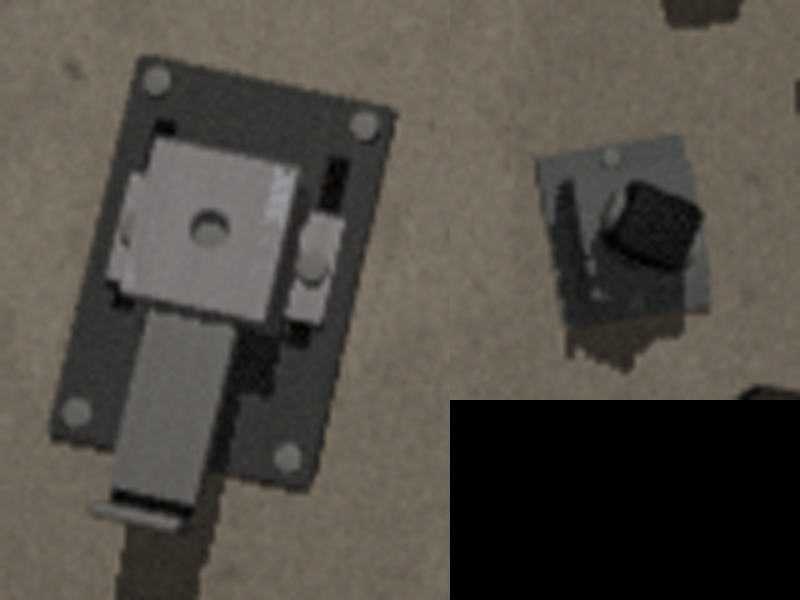

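View pics/c2.png

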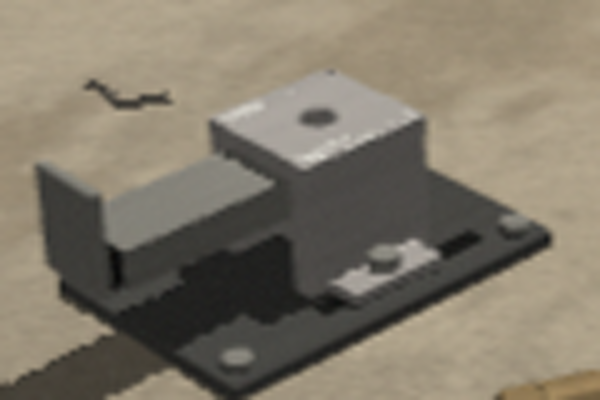

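Run:
```python
from h import *
t=pickle.load(open("top0.pkl","rb"));s=pickle.load(open("scene0.pkl","rb"))
print("hole",ray(t,205+210/5-.4,175+229/5-.4,.064),ray(s,205+318/5-.4,180+117/5-.4,.064))
a=np.deg2rad(-11.4);X=np.array([np.cos(a),np.sin(a)]);Y=np.array([-X[1],X[0]])
for f in(t,s):
    P=cloud(f).reshape(-1,3);P=P[(P[:,0]>.42)&(P[:,0]<.7)&(P[:,1]>0)&(P[:,1]<.16)]
    q=P[(abs(P[:,2]-.064)<.003)&(P[:,0]>.52)]
    c,wh,an=cv2.minAreaRect(q[:,:2].astype(np.float32)*1000);print("rec",np.round(c,1),np.round(wh,1),an, "yrange",np.percentile(q[:,:2]@Y,[1,50,99]),"x",np.percentile(q[:,:2]@X,[1,50,99]))
    q=P[(P[:,2]>.06)&(P[:,0]<.52)];print("plate x",np.percentile(q[:,:2]@X,[2,50,98]),"y",np.percentile(q[:,:2]@Y,[1,50,99]),len(q))
    q=P[(P[:,2]>.045)&(P[:,2]<.0575)&(q.size>0)];q=q[abs(q[:,2]-.055)<.002];print("bar y",np.percentile(q[:,:2]@Y,[2,50,98]))
# plate corners from crop
for u,v in((137,55),(398,108),(310,492),(50,438)):print(ray(t,205+u/5-.4,175+v/5-.4,.008)[:2])
```

```text
hole [0.59391815 0.07317301 0.064     ] [0.59583105 0.07443661 0.064     ]
rec [593.7  73.7] [56.6 60.2] 78.5103530883789 yrange [0.161639   0.18867869 0.21689492] x [0.53800321 0.56682204 0.59673621]
plate x [0.45291147 0.45575537 0.45859468] y [0.17287274 0.18762405 0.20555955] 64
bar y [0.1724566  0.18862603 0.20580917]
rec [594.2  73.1] [59.1 61.7] 79.684326171875 yrange [0.16078694 0.18621292 0.21819689] x [0.53847496 0.56628535 0.59795086]
plate x [0.45336732 0.45505719 0.45930058] y [0.17178121 0.18655349 0.20608845] 170
bar y [0.16097372 0.18473454 0.20713455]
[0.67368493 0.11230677]
[0.653503   0.00590546]
[0.49704873 0.03786251]
[0.51735396 0.14167398]
```

```bash
cat >> h.py <<'E'
from scipy.spatial.transform import Rotation as Ro
EX=np.array([.9803,-.1977]);EY=np.array([.1977,.9803])
def st(): 
    from station import r; return r.read_state()
def plan(p,yaw):
    s=st();R=Ro.from_euler("xyz",s["orientation"]);G=Ro.from_euler("xyz",[np.pi,0,np.deg2rad(yaw)])
    d=R.inv().apply(np.asarray(p)-s["eef_pos"])*100;w=(R.inv()*G).as_rotvec()
    print("cm",d.round(2),"w",w.round(3),"t",s["time"])
def show():
    s=st();p=s["eef_pos"];print("t",round(s["time"],2),"p",p.round(4),"XY",(EX@p[:2]).round(4),(EY@p[:2]).round(4),"rpy",np.rad2deg(s["orientation"]).round(2),"F",s["force"].round(2),"FX",(EX@s["force"][:2]).round(2),"grip",round(s["grip_width"],3),round(s["gripper_force"],1))
E
python3 -c "
from h import *
p=.41*EX+.189*EY
plan([*p,.15],168.6);plan([*p,.058],168.6)"
```

```text
cm [-37.34 -37.07   8.12] w [-0.001  0.    -0.165] t 0.1
cm [-37.34 -37.05  17.32] w [-0.001  0.    -0.165] t 0.1
```

{"op": "step_arm", "data": {"moves": [{"x":-37.3,"y":-37.1,"z":8.1,"wz":-0.165,"jaw":0},{"x":-37.3,"y":-37.1,"z":8.1,"wz":-0.165,"jaw":0},{"x":-37.3,"y":-37.1,"z":8.1,"wz":-0.165,"jaw":0},{"x":-37.3,"y":-37.1,"z":8.1,"wz":-0.165,"jaw":0},{"x":-37.3,"y":-37.1,"z":8.1,"wz":-0.165,"jaw":0},{"x":-37.3,"y":-37.1,"z":8.1,"wz":-0.165,"jaw":0},{"x":-37.3,"y":-37.1,"z":8.1,"wz":-0.165,"jaw":0},{"x":-37.3,"y":-37.1,"z":8.1,"wz":-0.165,"jaw":0},{"x":-37.3,"y":-37.1,"z":8.1,"wz":-0.165,"jaw":0},{"x":-37.3,"y":-37.1,"z":8.1,"wz":-0.165,"jaw":0},{"x":-37.3,"y":-37.1,"z":8.1,"wz":-0.165,"jaw":0},{"x":-37.3,"y":-37.1,"z":8.1,"wz":-0.165,"jaw":0},{"x":-37.3,"y":-37.1,"z":8.1,"wz":-0.165,"jaw":0},{"x":-37.3,"y":-37.1,"z":17.3,"wz":-0.165,"jaw":0},{"x":-37.3,"y":-37.1,"z":17.3,"wz":-0.165,"jaw":0},{"x":-37.3,"y":-37.1,"z":17.3,"wz":-0.165,"jaw":0},{"x":-37.3,"y":-37.1,"z":17.3,"wz":-0.165,"jaw":0}]}}

```text
schema error: expected keys x, y, z, wx, wy, wz, jaw
```

```bash
python3 -c "
from h import *
show()"
```

```text
t 0.1 p [0.2223 0.5836 0.2306] XY 0.1025 0.6161 rpy [-1.7992e+02  1.0000e-02  1.5915e+02] F [-0.15 -0.35  0.67] FX -0.08 grip 0.997 0.0
```

{"op": "step_arm", "data": {"moves": [{"x":-37.3,"y":-37.1,"z":8.1,"wx":0,"wy":0,"wz":-0.165,"jaw":0},{"x":-37.3,"y":-37.1,"z":8.1,"wx":0,"wy":0,"wz":-0.165,"jaw":0},{"x":-37.3,"y":-37.1,"z":8.1,"wx":0,"wy":0,"wz":-0.165,"jaw":0},{"x":-37.3,"y":-37.1,"z":8.1,"wx":0,"wy":0,"wz":-0.165,"jaw":0},{"x":-37.3,"y":-37.1,"z":8.1,"wx":0,"wy":0,"wz":-0.165,"jaw":0},{"x":-37.3,"y":-37.1,"z":8.1,"wx":0,"wy":0,"wz":-0.165,"jaw":0},{"x":-37.3,"y":-37.1,"z":8.1,"wx":0,"wy":0,"wz":-0.165,"jaw":0},{"x":-37.3,"y":-37.1,"z":8.1,"wx":0,"wy":0,"wz":-0.165,"jaw":0},{"x":-37.3,"y":-37.1,"z":8.1,"wx":0,"wy":0,"wz":-0.165,"jaw":0},{"x":-37.3,"y":-37.1,"z":8.1,"wx":0,"wy":0,"wz":-0.165,"jaw":0},{"x":-37.3,"y":-37.1,"z":8.1,"wx":0,"wy":0,"wz":-0.165,"jaw":0},{"x":-37.3,"y":-37.1,"z":8.1,"wx":0,"wy":0,"wz":-0.165,"jaw":0},{"x":-37.3,"y":-37.1,"z":8.1,"wx":0,"wy":0,"wz":-0.165,"jaw":0},{"x":-37.3,"y":-37.1,"z":17.3,"wx":0,"wy":0,"wz":-0.165,"jaw":0},{"x":-37.3,"y":-37.1,"z":17.3,"wx":0,"wy":0,"wz":-0.165,"jaw":0},{"x":-37.3,"y":-37.1,"z":17.3,"wx":0,"wy":0,"wz":-0.165,"jaw":0},{"x":-37.3,"y":-37.1,"z":17.3,"wx":0,"wy":0,"wz":-0.165,"jaw":0}]}}

```text
time: 1.8
eef_pos: [0.4383, 0.1056, 0.0586]
orientation: [-3.141, -0.002, 2.944]
force: [-0.6, -0.8, 0.3]
grip_width: 0.001
gripper_force: 0.0
```

```bash
python3 -c "
from h import *
show();p=.41*EX+.189*EY
plan([*p,.058],168.6)"
```

```text
t 1.8 p [0.4383 0.1056 0.0586] XY 0.4088 0.1901 rpy [-1.7996e+02 -1.1000e-01  1.6870e+02] F [-0.6  -0.82  0.3 ] FX -0.43 grip 0.001 0.0
cm [-0.13 -0.11  0.06] w [-0.001 -0.002  0.002] t 1.8
```

{"op": "step_arm", "data": {"moves": [{"x":-1.5,"y":-0.1,"z":0,"wx":0,"wy":0,"wz":0,"jaw":0},{"x":-2.5,"y":-0.1,"z":0,"wx":0,"wy":0,"wz":0,"jaw":0},{"x":-2.8,"y":-0.1,"z":0,"wx":0,"wy":0,"wz":0,"jaw":0},{"x":-3.1,"y":-0.1,"z":0,"wx":0,"wy":0,"wz":0,"jaw":0},{"x":-3.4,"y":-0.1,"z":0,"wx":0,"wy":0,"wz":0,"jaw":0},{"x":-3.7,"y":-0.1,"z":0,"wx":0,"wy":0,"wz":0,"jaw":0},{"x":-4.0,"y":-0.1,"z":0,"wx":0,"wy":0,"wz":0,"jaw":0},{"x":-4.2,"y":-0.1,"z":0,"wx":0,"wy":0,"wz":0,"jaw":0},{"x":-4.4,"y":-0.1,"z":0,"wx":0,"wy":0,"wz":0,"jaw":0}]}}

```text
time: 2.7
eef_pos: [0.4817, 0.095, 0.0582]
orientation: [-3.142, -0.001, 2.943]
force: [-3.1, 1.3, 2.8]
grip_width: 0.002
gripper_force: 1.6
```

```bash
python3 -c "
from h import *
show()"
```

```text
t 2.7 p [0.4817 0.095  0.0582] XY 0.4535 0.1884 rpy [-1.7999e+02 -3.0000e-02  1.6861e+02] F [-3.11  1.27  2.83] FX -3.3 grip 0.002 1.6
```

{"op": "step_arm", "data": {"moves": [{"x":-0.2,"y":0,"z":0,"wx":0,"wy":0,"wz":0,"jaw":0},{"x":-0.4,"y":0,"z":0,"wx":0,"wy":0,"wz":0,"jaw":0},{"x":-0.6,"y":0,"z":0,"wx":0,"wy":0,"wz":0,"jaw":0},{"x":-0.8,"y":0,"z":0,"wx":0,"wy":0,"wz":0,"jaw":0},{"x":-0.9,"y":0,"z":0,"wx":0,"wy":0,"wz":0,"jaw":0}]}}

```text
time: 3.2
eef_pos: [0.4909, 0.0932, 0.0582]
orientation: [-3.142, 0.0, 2.943]
force: [-3.0, 1.5, 1.6]
grip_width: 0.0
gripper_force: 1.5
```

```bash
python3 -c "
from h import *
show()"
```

```text
t 3.2 p [0.4909 0.0932 0.0582] XY 0.4628 0.1884 rpy [-180.     0.   168.6] F [-3.04  1.46  1.58] FX -3.27 grip 0.0 1.5
```

{"op": "step_arm", "data": {"moves": [{"x":-0.1,"y":0,"z":0,"wx":0,"wy":0,"wz":0,"jaw":0},{"x":-0.2,"y":0,"z":0,"wx":0,"wy":0,"wz":0,"jaw":0},{"x":-0.3,"y":0,"z":0,"wx":0,"wy":0,"wz":0,"jaw":0}]}}

```text
time: 3.5
eef_pos: [0.4936, 0.0926, 0.0583]
orientation: [-3.142, -0.0, 2.943]
force: [-3.3, 0.9, 0.6]
grip_width: 0.003
gripper_force: 1.5
```

{"op": "step_arm", "data": {"moves": [{"x":-0.1,"y":0,"z":0,"wx":0,"wy":0,"wz":0,"jaw":0},{"x":-0.1,"y":0,"z":0,"wx":0,"wy":0,"wz":0,"jaw":0}]}}

```text
time: 3.7
eef_pos: [0.4948, 0.0923, 0.0583]
orientation: [3.142, 0.0, 2.943]
force: [-1.9, 1.6, -0.2]
grip_width: 0.004
gripper_force: 1.3
```

{"op": "step_arm", "data": {"moves": [{"x":-0.1,"y":0,"z":0,"wx":0,"wy":0,"wz":0,"jaw":0},{"x":-0.1,"y":0,"z":0,"wx":0,"wy":0,"wz":0,"jaw":0}]}}

```text
time: 3.9
eef_pos: [0.4957, 0.0922, 0.0583]
orientation: [3.142, 0.0, 2.943]
force: [-2.2, 1.1, 0.3]
grip_width: -0.002
gripper_force: 1.4
```

{"op": "step_arm", "data": {"moves": [{"x":-0.1,"y":0,"z":0,"wx":0,"wy":0,"wz":0,"jaw":0},{"x":-0.1,"y":0,"z":0,"wx":0,"wy":0,"wz":0,"jaw":0}]}}

```text
time: 4.1
eef_pos: [0.4965, 0.092, 0.0583]
orientation: [-3.142, -0.0, 2.943]
force: [-4.4, 1.0, 1.7]
grip_width: 0.001
gripper_force: 1.9
```

{"op": "step_arm", "data": {"moves": [{"x":-0.1,"y":0,"z":0,"wx":0,"wy":0,"wz":0,"jaw":0},{"x":-0.1,"y":0,"z":0,"wx":0,"wy":0,"wz":0,"jaw":0}]}}

```text
time: 4.3
eef_pos: [0.497, 0.0919, 0.0583]
orientation: [-3.141, -0.001, 2.943]
force: [-5.3, 2.1, 3.8]
grip_width: -0.002
gripper_force: 2.9
```

{"op": "step_arm", "data": {"moves": [{"x":-0.1,"y":0,"z":0,"wx":0,"wy":0,"wz":0,"jaw":0},{"x":-0.1,"y":0,"z":0,"wx":0,"wy":0,"wz":0,"jaw":0}]}}

```text
time: 4.5
eef_pos: [0.4974, 0.0918, 0.0582]
orientation: [-3.141, -0.002, 2.943]
force: [-7.2, 1.8, 4.8]
grip_width: -0.002
gripper_force: 3.9
```

{"op": "step_arm", "data": {"moves": [{"x":-0.1,"y":0,"z":0,"wx":0,"wy":0,"wz":0,"jaw":0},{"x":-0.15,"y":0,"z":0,"wx":0,"wy":0,"wz":0,"jaw":0},{"x":-0.15,"y":0,"z":0,"wx":0,"wy":0,"wz":0,"jaw":0}]}}

```text
time: 4.8
eef_pos: [0.4981, 0.0917, 0.0582]
orientation: [-3.141, -0.003, 2.943]
force: [-9.9, 3.3, 8.5]
grip_width: 0.002
gripper_force: 5.3
```

```bash
python3 -c "
from h import *
show()"
```

```text
t 4.8 p [0.4981 0.0917 0.0582] XY 0.4702 0.1883 rpy [-179.97   -0.19  168.64] F [-9.94  3.25  8.51] FX -10.38 grip 0.002 5.3
```

{"op": "step_arm", "data": {"moves": [{"x":1,"y":0,"z":0,"wx":0,"wy":0,"wz":0,"jaw":0},{"x":4,"y":0,"z":0,"wx":0,"wy":0,"wz":0,"jaw":0},{"x":5,"y":0,"z":-4,"wx":0,"wy":0,"wz":0,"jaw":60},{"x":5,"y":0,"z":-9,"wx":0,"wy":0,"wz":0,"jaw":60},{"x":5,"y":0,"z":-11,"wx":0,"wy":0,"wz":0,"jaw":60},{"x":5,"y":0,"z":-11,"wx":0,"wy":0,"wz":0,"jaw":60}]}}

```text
time: 5.4
eef_pos: [0.4539, 0.1017, 0.1718]
orientation: [3.137, 0.007, 2.942]
force: [0.2, -0.1, -0.6]
grip_width: 0.6
gripper_force: 0.0
```

Run:
```python
from h import *
from station import r
show();plan([.4743,-.1773,.15],156.5)
t=pickle.load(open("top0.pkl","rb"));print("distractor",ray(t,424,284,.06))
P=cloud(t)
for u0,v0,u1,v1 in((412,272,435,296),(320,170,360,225),(385,200,412,225)):
    q=P[v0:v1,u0:u1].reshape(-1,3);q=q[q[:,2]>.03];print(q.min(0).round(3),q.max(0).round(3))
f=r.grab_frame("top");pickle.dump(f,open("top1.pkl","wb"))
P=cloud(f).reshape(-1,3);P=P[(P[:,0]>.42)&(P[:,0]<.7)&(P[:,1]>0)&(P[:,1]<.16)]
q=P[(P[:,2]>.06)&(P[:,2]<.09)&(P[:,0]<.53)];print("plate x",np.percentile(q[:,:2]@EX,[2,50,98]),len(q))
cv2.imwrite("pics/t1.png",cv2.resize(f["img"][170:310,200:300],None,fx=4,fy=4,interpolation=cv2.INTER_CUBIC))
```

```text
t 5.4 p [0.4539 0.1017 0.1718] XY 0.4248 0.1894 rpy [179.76   0.42 168.58] F [ 0.2  -0.14 -0.56] FX 0.23 grip 0.6 0.0
cm [ -7.51 -26.95   2.12] w [0.005 0.007 0.211] t 5.4
distractor [ 0.47744445 -0.26508109  0.06      ]
[ 0.466 -0.28   0.038] [ 0.489 -0.252  0.073]
[ 0.623 -0.144  0.031] [ 0.703 -0.07   0.087]
[ 0.592 -0.233  0.051] [ 0.62  -0.196  0.096]
plate x [0.47753775 0.48044941 0.48335082] 68
```

View pics/t1.png

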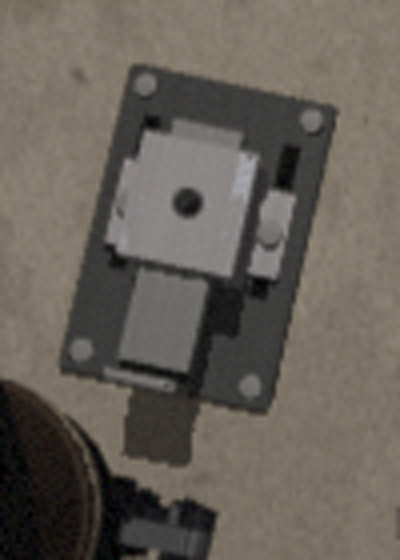

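{"op": "step_arm", "data": {"moves": [{"x":-7.5,"y":-26.9,"z":1.6,"wx":0.005,"wy":0.007,"wz":0.211,"jaw":60},{"x":-7.5,"y":-26.9,"z":1.6,"wx":0.005,"wy":0.007,"wz":0.211,"jaw":60},{"x":-7.5,"y":-26.9,"z":1.6,"wx":0.005,"wy":0.007,"wz":0.211,"jaw":60},{"x":-7.5,"y":-26.9,"z":1.6,"wx":0.005,"wy":0.007,"wz":0.211,"jaw":60},{"x":-7.5,"y":-26.9,"z":1.6,"wx":0.005,"wy":0.007,"wz":0.211,"jaw":60},{"x":-7.5,"y":-26.9,"z":1.6,"wx":0.005,"wy":0.007,"wz":0.211,"jaw":60},{"x":-7.5,"y":-26.9,"z":1.6,"wx":0.005,"wy":0.007,"wz":0.211,"jaw":60},{"x":-7.5,"y":-26.9,"z":1.6,"wx":0.005,"wy":0.007,"wz":0.211,"jaw":60},{"x":-7.5,"y":-26.9,"z":1.6,"wx":0.005,"wy":0.007,"wz":0.211,"jaw":60}]}}

```text
time: 6.35
eef_pos: [0.4712, -0.1761, 0.1515]
orientation: [-3.136, -0.008, 2.733]
force: [-0.2, 0.0, -0.7]
grip_width: 0.603
gripper_force: 0.0
```

```bash
python3 -c "
from h import *
show();plan([.4743,-.1773,.064],156.5)"
```

```text
t 6.35 p [ 0.4712 -0.1761  0.1515] XY 0.4967 -0.0795 rpy [-179.68   -0.44  156.59] F [-0.23  0.02 -0.74] FX -0.23 grip 0.603 0.0
cm [-0.4   0.07  8.75] w [-0.006 -0.008  0.002] t 6.35
```

{"op": "step_arm", "data": {"moves": [{"x":0,"y":0,"z":3,"wx":0,"wy":0,"wz":0,"jaw":60},{"x":0,"y":0,"z":3,"wx":0,"wy":0,"wz":0,"jaw":60},{"x":0,"y":0,"z":3,"wx":0,"wy":0,"wz":0,"jaw":60}]}}

```text
time: 6.65
eef_pos: [0.4708, -0.1763, 0.1222]
orientation: [-3.136, -0.008, 2.733]
force: [-0.1, 0.0, 1.0]
grip_width: 0.599
gripper_force: 0.0
```

```bash
python3 -c "
from h import *
show();plan([.4743,-.1773,.064],156.5)"
```

```text
t 6.65 p [ 0.4708 -0.1763  0.1222] XY 0.4964 -0.0797 rpy [-179.67   -0.47  156.61] F [-0.13  0.01  1.  ] FX -0.13 grip 0.599 0.0
cm [-0.41  0.08  5.82] w [-0.006 -0.008  0.002] t 6.65
```

{"op": "step_arm", "data": {"moves": [{"x":-0.41,"y":0.08,"z":0.5,"wx":-0.006,"wy":-0.008,"wz":0.002,"jaw":60},{"x":-0.41,"y":0.08,"z":3,"wx":-0.006,"wy":-0.008,"wz":0.002,"jaw":60},{"x":-0.41,"y":0.08,"z":5,"wx":-0.006,"wy":-0.008,"wz":0.002,"jaw":60},{"x":-0.41,"y":0.08,"z":5.8,"wx":-0.006,"wy":-0.008,"wz":0.002,"jaw":60},{"x":-0.41,"y":0.08,"z":5.8,"wx":-0.006,"wy":-0.008,"wz":0.002,"jaw":60}]}}

```text
time: 7.15
eef_pos: [0.4746, -0.1783, 0.0639]
orientation: [3.141, 0.001, 2.73]
force: [-0.9, 0.4, 0.0]
grip_width: 0.604
gripper_force: 0.0
```

Run:
```python
from h import *
from station import r
show();plan([.4743,-.1773,.064],156.5)
f=r.grab_frame("scene");cv2.imwrite("pics/s2.png",cv2.resize(f["img"][230:350,290:420],None,fx=4,fy=4,interpolation=cv2.INTER_CUBIC))
```

```text
t 7.15 p [ 0.4746 -0.1783  0.0639] XY 0.5005 -0.081 rpy [1.7999e+02 4.0000e-02 1.5640e+02] F [-0.88  0.38  0.02] FX -0.93 grip 0.604 0.0
cm [ 0.07  0.08 -0.01] w [ 0.     0.001 -0.002] t 7.15
```

View pics/s2.png

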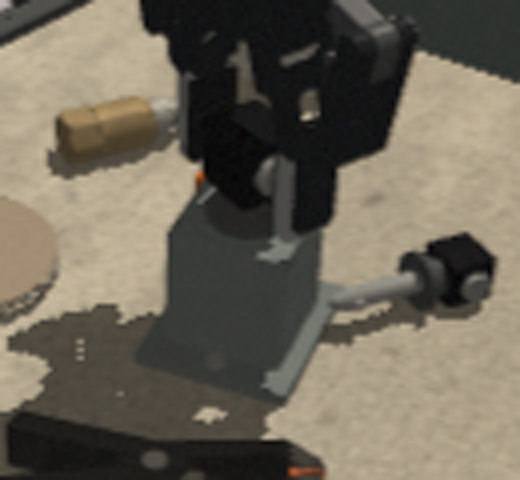

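{"op": "step_arm", "data": {"moves": [{"x":0.07,"y":0.08,"z":0,"wx":0,"wy":0,"wz":0,"jaw":60},{"x":0.07,"y":0.08,"z":0,"wx":0,"wy":0,"wz":0,"jaw":45},{"x":0.07,"y":0.08,"z":0,"wx":0,"wy":0,"wz":0,"jaw":38},{"x":0.07,"y":0.08,"z":0,"wx":0,"wy":0,"wz":0,"jaw":20},{"x":0.07,"y":0.08,"z":0,"wx":0,"wy":0,"wz":0,"jaw":20},{"x":0.07,"y":0.08,"z":0,"wx":0,"wy":0,"wz":0,"jaw":20},{"x":0.07,"y":0.08,"z":0,"wx":0,"wy":0,"wz":0,"jaw":20}], "grip_force": 45}}

```text
time: 7.9
eef_pos: [0.4752, -0.1775, 0.0654]
orientation: [3.141, 0.003, 2.73]
force: [-1.0, 1.4, 9.0]
grip_width: 0.323
gripper_force: 43.9
```

Run:
```python
from h import *
show()
```

```text
t 7.9 p [ 0.4752 -0.1775  0.0654] XY 0.5009 -0.0801 rpy [179.94   0.19 156.41] F [-0.96  1.38  9.  ] FX -1.21 grip 0.323 43.9
```

{"op": "step_arm", "data": {"moves": [{"x":0,"y":0,"z":-0.3,"wx":0,"wy":0,"wz":0,"jaw":20},{"x":0,"y":0,"z":-1.5,"wx":0,"wy":0,"wz":0,"jaw":20},{"x":0,"y":0,"z":-3,"wx":0,"wy":0,"wz":0,"jaw":20},{"x":0,"y":0,"z":-5,"wx":0,"wy":0,"wz":0,"jaw":20},{"x":0,"y":0,"z":-7,"wx":0,"wy":0,"wz":0,"jaw":20},{"x":0,"y":0,"z":-9,"wx":0,"wy":0,"wz":0,"jaw":20},{"x":0,"y":0,"z":-10,"wx":0,"wy":0,"wz":0,"jaw":20},{"x":0,"y":0,"z":-10,"wx":0,"wy":0,"wz":0,"jaw":20}]}}

```text
time: 8.7
eef_pos: [0.4751, -0.1777, 0.1659]
orientation: [3.141, 0.004, 2.73]
force: [0.2, -0.6, -1.5]
grip_width: 0.319
gripper_force: 44.4
```

Run:
```python
from h import *
from station import r
show()
f=r.grab_frame("scene");cv2.imwrite("pics/s3.png",cv2.resize(f["img"][170:350,290:430],None,fx=4,fy=3.3,interpolation=cv2.INTER_CUBIC));pickle.dump(f,open("s3.pkl","wb"))
hx=.5682*EX+.189*EY;print(hx);plan([*hx,.165],156.5)
```

```text
t 8.7 p [ 0.4751 -0.1777  0.1659] XY 0.5009 -0.0802 rpy [179.94   0.26 156.4 ] F [ 0.2  -0.64 -1.47] FX 0.32 grip 0.319 44.4
[0.59437176 0.07294356]
cm [-0.97 27.74 -0.  ] w [ 0.001  0.003 -0.002] t 8.75
```

View pics/s3.png

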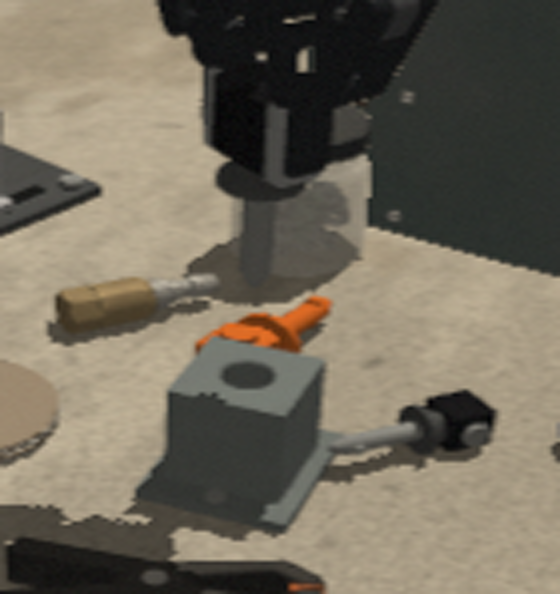

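```bash
cat > pin.py <<'E'
from h import *
from scipy.optimize import least_squares
def pinaxis(f,tcp):
    P=cloud(f).reshape(-1,3)
    T=f["camera_from_world"];cam=-T[:3,:3].T@T[:3,3]
    q=P[(np.hypot(P[:,0]-tcp[0],P[:,1]-tcp[1])<.02)&(P[:,2]>tcp[2]-.052)&(P[:,2]<tcp[2]-.035)]
    z0=tcp[2]-.045
    g=lambda a:np.hypot(q[:,0]-a[0]-a[2]*(q[:,2]-z0),q[:,1]-a[1]-a[3]*(q[:,2]-z0))-.006
    s=least_squares(lambda a:np.r_[g(a)*1e3,a[2:]*20],[tcp[0],tcp[1],0,0],loss="soft_l1")
    c=P[(np.hypot(P[:,0]-tcp[0],P[:,1]-tcp[1])<.03)&(P[:,2]>tcp[2]-.07)&(P[:,2]<tcp[2]-.02)]
    print(len(q),"axis",s.x.round(4),"off mm",((s.x[:2]-tcp[:2])*1e3).round(2),"rms",np.sqrt(np.mean(g(s.x)**2))*1e3,"zmin",c[:,2].min())
    # silhouette per slice
    return s.x
E
python3 - <<'E'
from pin import *
f=pickle.load(open("s3.pkl","rb"));tcp=st()["eef_pos"];pinaxis(f,tcp)
p=proj(f,[tcp[0],tcp[1],tcp[2]-.045]);print(p)
v=int(p[1]);print(f["z_map"][v,int(p[0])-14:int(p[0])+15].round(3), f["img"][v,int(p[0])-14:int(p[0])+15].mean(-1).round())
E
```

```text
87 axis [ 0.4755 -0.1778 -0.0253 -0.0108] off mm [ 1.04 -0.47] rms 0.7695822314971165 zmin 0.105567439138422
[353.14740181 247.68807403]
[0.949 0.949 0.952 0.948 0.948 0.952 0.948 0.951 0.949 0.949 0.942 0.726
 0.723 0.721 0.721 0.72  0.72  0.722 0.725 0.724 0.922 0.923 0.921 0.921
 0.92  0.923 0.919 0.921 0.921] [159. 132.  73.  75.  74.  71.  71.  71.  70.  75.  74.  62.  63.  62.
  64.  65.  66.  64.  66.  76.  84.  83.  83.  83.  83.  83.  84.  82.
  83.]
```

{"op": "step_arm", "data": {"moves": [{"x":-0.2,"y":2,"z":0,"wx":0,"wy":0.003,"wz":0,"jaw":20},{"x":-0.3,"y":5,"z":0,"wx":0,"wy":0.003,"wz":0,"jaw":20},{"x":-0.4,"y":9,"z":0,"wx":0,"wy":0.003,"wz":0,"jaw":20},{"x":-0.5,"y":13,"z":0,"wx":0,"wy":0.003,"wz":0,"jaw":20},{"x":-0.6,"y":17,"z":0,"wx":0,"wy":0.003,"wz":0,"jaw":20},{"x":-0.8,"y":21,"z":0,"wx":0,"wy":0.003,"wz":0,"jaw":20},{"x":-0.9,"y":24,"z":0,"wx":0,"wy":0.003,"wz":0,"jaw":20},{"x":-0.97,"y":26.5,"z":0,"wx":0,"wy":0.003,"wz":0,"jaw":20},{"x":-0.97,"y":27.7,"z":0,"wx":0,"wy":0.003,"wz":0,"jaw":20},{"x":-0.97,"y":27.7,"z":1,"wx":0,"wy":0.003,"wz":0,"jaw":20},{"x":-0.97,"y":27.7,"z":1.5,"wx":0,"wy":0.003,"wz":0,"jaw":20},{"x":-0.97,"y":27.7,"z":1.5,"wx":0,"wy":0.003,"wz":0,"jaw":20}]}}

```text
time: 9.95
eef_pos: [0.5927, 0.0703, 0.1479]
orientation: [-3.14, -0.003, 2.727]
force: [0.7, -0.8, -0.1]
grip_width: 0.325
gripper_force: 44.5
```

Run:
```python
from pin import *
from station import r
show()
tcp=st()["eef_pos"]
f=r.grab_frame("scene");pickle.dump(f,open("s4.pkl","wb"));t=r.grab_frame("top")
pinaxis(f,tcp)
A=cv2.resize(f["img"][145:245,200:330],None,fx=5,fy=5,interpolation=cv2.INTER_CUBIC)
cv2.imwrite("pics/s4.png",A)
print("tcp-axis px in crop",[(proj(f,[tcp[0],tcp[1],z])-[200,145]+.4)*5 for z in(tcp[2]-.0604,.064)])
```

```text
t 9.95 p [0.5927 0.0703 0.1479] XY 0.5671 0.1861 rpy [-179.88   -0.19  156.26] F [ 0.72 -0.79 -0.1 ] FX 0.86 grip 0.325 44.5
56 axis [ 0.5923  0.0697  0.0661 -0.0147] off mm [-0.37 -0.65] rms 1.103306410062262 zmin 0.08963605208458081
tcp-axis px in crop [array([343.68836176, 241.75358137]), array([346.43567109, 298.17228779])]
```

View pics/s4.png

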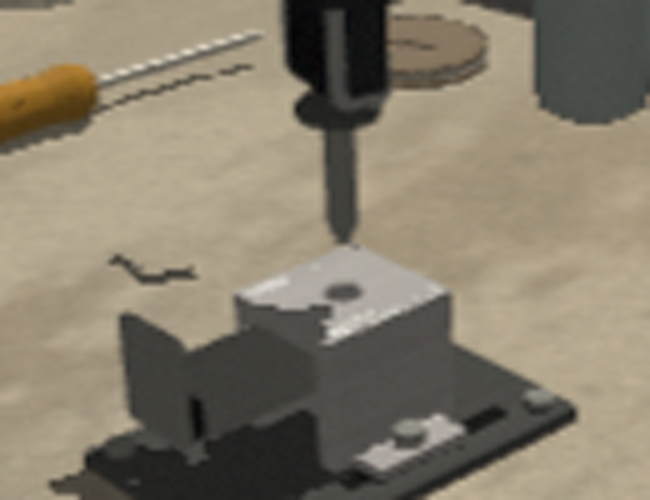

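Run:
```python
from h import *
f=pickle.load(open("s4.pkl","rb"));print(ray(f,200+343.5/5-.4,145+292/5-.4,.064),ray(f,200+343.5/5-.4,145+291/5-.4,.064))
plan([.5947,.0732,.131],156.5)
```

```text
[0.59593646 0.07428133 0.064     ] [0.59657045 0.07478103 0.064     ]
cm [-0.01  0.26  1.81] w [-0.001 -0.002 -0.004] t 10.05
```

{"op": "step_arm", "data": {"moves": [{"x":0,"y":0.25,"z":0.5,"wx":0,"wy":0,"wz":-0.004,"jaw":20},{"x":0,"y":0.25,"z":1.2,"wx":0,"wy":0,"wz":-0.004,"jaw":20},{"x":0,"y":0.25,"z":1.8,"wx":0,"wy":0,"wz":-0.004,"jaw":20},{"x":0,"y":0.25,"z":1.8,"wx":0,"wy":0,"wz":-0.004,"jaw":20},{"x":0,"y":0.25,"z":1.8,"wx":0,"wy":0,"wz":-0.004,"jaw":20}]}}

```text
time: 10.55
eef_pos: [0.5949, 0.0748, 0.1311]
orientation: [-3.142, -0.002, 2.734]
force: [0.8, -0.2, -0.5]
grip_width: 0.322
gripper_force: 44.5
```

Run:
```python
from h import *
show();plan([.5947,.0732,.127],156.5)
```

```text
t 10.55 p [0.5949 0.0748 0.1311] XY 0.5684 0.1909 rpy [-1.8000e+02 -1.0000e-01  1.5663e+02] F [ 0.75 -0.18 -0.49] FX 0.77 grip 0.322 44.5
cm [-0.04 -0.15  0.41] w [-0.    -0.002  0.002] t 10.55
```

{"op": "step_arm", "data": {"moves": [{"x":0,"y":-0.1,"z":0.4,"wx":0,"wy":-0.002,"wz":0.002,"jaw":20},{"x":0,"y":-0.1,"z":0.6,"wx":0,"wy":-0.002,"wz":0.002,"jaw":20},{"x":0,"y":-0.1,"z":0.8,"wx":0,"wy":-0.002,"wz":0.002,"jaw":20},{"x":0,"y":-0.1,"z":1.0,"wx":0,"wy":-0.002,"wz":0.002,"jaw":20},{"x":0,"y":-0.1,"z":1.0,"wx":0,"wy":-0.002,"wz":0.002,"jaw":20}]}}

```text
time: 11.05
eef_pos: [0.5945, 0.0739, 0.1211]
orientation: [3.141, 0.0, 2.732]
force: [0.3, 0.8, -1.4]
grip_width: 0.325
gripper_force: 44.5
```

Run:
```python
from h import *
show()
```

```text
t 11.05 p [0.5945 0.0739 0.1211] XY 0.5681 0.19 rpy [1.7999e+02 1.0000e-02 1.5652e+02] F [ 0.29  0.81 -1.38] FX 0.12 grip 0.325 44.5
```

{"op": "step_arm", "data": {"moves": [{"x":0,"y":0,"z":0.15,"wx":0,"wy":0,"wz":0,"jaw":20},{"x":0,"y":0,"z":0.3,"wx":0,"wy":0,"wz":0,"jaw":20},{"x":0,"y":0,"z":0.4,"wx":0,"wy":0,"wz":0,"jaw":20},{"x":0,"y":0,"z":0.4,"wx":0,"wy":0,"wz":0,"jaw":20}]}}

```text
time: 11.45
eef_pos: [0.5945, 0.0739, 0.1172]
orientation: [3.141, 0.0, 2.732]
force: [0.4, -0.5, -1.9]
grip_width: 0.319
gripper_force: 44.5
```

{"op": "step_arm", "data": {"moves": [{"x":0,"y":0,"z":0.1,"wx":0,"wy":0,"wz":0,"jaw":20},{"x":0,"y":0,"z":0.2,"wx":0,"wy":0,"wz":0,"jaw":20},{"x":0,"y":0,"z":0.2,"wx":0,"wy":0,"wz":0,"jaw":20}]}}

```text
time: 11.75
eef_pos: [0.5946, 0.074, 0.1153]
orientation: [3.141, 0.001, 2.732]
force: [0.2, -0.9, -1.5]
grip_width: 0.32
gripper_force: 44.5
```

Run:
```python
from h import *
show()
```

```text
t 11.75 p [0.5946 0.074  0.1153] XY 0.5683 0.1901 rpy [1.7998e+02 3.0000e-02 1.5652e+02] F [ 0.16 -0.87 -1.52] FX 0.33 grip 0.32 44.5
```

{"op": "step_arm", "data": {"moves": [{"x":0,"y":0,"z":0.15,"wx":0,"wy":0,"wz":0,"jaw":20},{"x":0,"y":0,"z":0.3,"wx":0,"wy":0,"wz":0,"jaw":20},{"x":0,"y":0,"z":0.4,"wx":0,"wy":0,"wz":0,"jaw":20},{"x":0,"y":0,"z":0.4,"wx":0,"wy":0,"wz":0,"jaw":20}]}}

```text
time: 12.15
eef_pos: [0.5947, 0.074, 0.1112]
orientation: [3.141, 0.001, 2.732]
force: [1.5, 0.9, -1.6]
grip_width: 0.322
gripper_force: 44.4
```

{"op": "step_arm", "data": {"moves": [{"x":0,"y":0,"z":0.15,"wx":0,"wy":0,"wz":0,"jaw":20},{"x":0,"y":0,"z":0.3,"wx":0,"wy":0,"wz":0,"jaw":20},{"x":0,"y":0,"z":0.4,"wx":0,"wy":0,"wz":0,"jaw":20},{"x":0,"y":0,"z":0.4,"wx":0,"wy":0,"wz":0,"jaw":20}]}}

```text
time: 12.55
eef_pos: [0.5947, 0.074, 0.1072]
orientation: [3.141, 0.001, 2.732]
force: [0.0, 0.1, -1.9]
grip_width: 0.323
gripper_force: 44.4
```

{"op": "step_arm", "data": {"moves": [{"x":0,"y":0,"z":0.15,"wx":0,"wy":0,"wz":0,"jaw":20},{"x":0,"y":0,"z":0.3,"wx":0,"wy":0,"wz":0,"jaw":20},{"x":0,"y":0,"z":0.4,"wx":0,"wy":0,"wz":0,"jaw":20},{"x":0,"y":0,"z":0.4,"wx":0,"wy":0,"wz":0,"jaw":20}]}}

```text
time: 12.95
eef_pos: [0.5946, 0.0739, 0.1032]
orientation: [3.141, 0.001, 2.732]
force: [-0.0, 0.5, -2.0]
grip_width: 0.322
gripper_force: 44.4
```

{"op": "step_arm", "data": {"moves": [{"x":0,"y":0,"z":0.15,"wx":0,"wy":0,"wz":0,"jaw":20},{"x":0,"y":0,"z":0.3,"wx":0,"wy":0,"wz":0,"jaw":20},{"x":0,"y":0,"z":0.45,"wx":0,"wy":0,"wz":0,"jaw":20},{"x":0,"y":0,"z":0.6,"wx":0,"wy":0,"wz":0,"jaw":20},{"x":0,"y":0,"z":0.6,"wx":0,"wy":0,"wz":0,"jaw":20}]}}

```text
time: 13.45
eef_pos: [0.5946, 0.074, 0.0971]
orientation: [3.141, 0.0, 2.732]
force: [1.1, 0.5, -1.9]
grip_width: 0.324
gripper_force: 44.4
```

{"op": "step_arm", "data": {"moves": [{"x":0,"y":0,"z":0.15,"wx":0,"wy":0,"wz":0,"jaw":20},{"x":0,"y":0,"z":0.3,"wx":0,"wy":0,"wz":0,"jaw":20},{"x":0,"y":0,"z":0.45,"wx":0,"wy":0,"wz":0,"jaw":20},{"x":0,"y":0,"z":0.6,"wx":0,"wy":0,"wz":0,"jaw":20},{"x":0,"y":0,"z":0.6,"wx":0,"wy":0,"wz":0,"jaw":20}]}}

```text
time: 13.95
eef_pos: [0.5947, 0.074, 0.0912]
orientation: [3.141, 0.001, 2.732]
force: [0.7, 1.0, -1.5]
grip_width: 0.321
gripper_force: 44.4
```

{"op": "step_arm", "data": {"moves": [{"x":0,"y":0,"z":0.15,"wx":0,"wy":0,"wz":0,"jaw":20},{"x":0,"y":0,"z":0.3,"wx":0,"wy":0,"wz":0,"jaw":20},{"x":0,"y":0,"z":0.45,"wx":0,"wy":0,"wz":0,"jaw":20},{"x":0,"y":0,"z":0.6,"wx":0,"wy":0,"wz":0,"jaw":20},{"x":0,"y":0,"z":0.6,"wx":0,"wy":0,"wz":0,"jaw":20}]}}

```text
time: 14.45
eef_pos: [0.5947, 0.074, 0.0852]
orientation: [3.141, 0.0, 2.732]
force: [0.5, 0.5, -2.2]
grip_width: 0.323
gripper_force: 44.4
```

{"op": "step_arm", "data": {"moves": [{"x":0,"y":0,"z":0.15,"wx":0,"wy":0,"wz":0,"jaw":20},{"x":0,"y":0,"z":0.3,"wx":0,"wy":0,"wz":0,"jaw":20},{"x":0,"y":0,"z":0.45,"wx":0,"wy":0,"wz":0,"jaw":20},{"x":0,"y":0,"z":0.6,"wx":0,"wy":0,"wz":0,"jaw":20},{"x":0,"y":0,"z":0.6,"wx":0,"wy":0,"wz":0,"jaw":20}]}}

```text
time: 14.95
eef_pos: [0.5946, 0.074, 0.0791]
orientation: [3.141, 0.0, 2.732]
force: [1.0, 0.3, -2.6]
grip_width: 0.324
gripper_force: 44.4
```

Run:
```python
from h import *
show()
```

```text
t 14.95 p [0.5946 0.074  0.0791] XY 0.5683 0.1901 rpy [1.7999e+02 2.0000e-02 1.5652e+02] F [ 1.    0.3  -2.65] FX 0.92 grip 0.324 44.4
```

Nearly home (about 0.0735). Creep down until contact.

{"op": "step_arm", "data": {"moves": [{"x":0,"y":0,"z":0.15,"wx":0,"wy":0,"wz":0,"jaw":20},{"x":0,"y":0,"z":0.3,"wx":0,"wy":0,"wz":0,"jaw":20},{"x":0,"y":0,"z":0.45,"wx":0,"wy":0,"wz":0,"jaw":20},{"x":0,"y":0,"z":0.45,"wx":0,"wy":0,"wz":0,"jaw":20}]}}

```text
time: 15.35
eef_pos: [0.5946, 0.074, 0.0747]
orientation: [3.141, 0.001, 2.732]
force: [0.6, 0.5, -1.5]
grip_width: 0.319
gripper_force: 44.4
```

{"op": "step_arm", "data": {"moves": [{"x":0,"y":0,"z":0.1,"wx":0,"wy":0,"wz":0,"jaw":20},{"x":0,"y":0,"z":0.1,"wx":0,"wy":0,"wz":0,"jaw":20}]}}

```text
time: 15.55
eef_pos: [0.5947, 0.074, 0.0738]
orientation: [3.141, 0.001, 2.732]
force: [1.1, 1.4, -2.3]
grip_width: 0.319
gripper_force: 44.4
```

{"op": "step_arm", "data": {"moves": [{"x":0,"y":0,"z":0.05,"wx":0,"wy":0,"wz":0,"jaw":20},{"x":0,"y":0,"z":0.05,"wx":0,"wy":0,"wz":0,"jaw":20}]}}

```text
time: 15.75
eef_pos: [0.5947, 0.0739, 0.0735]
orientation: [3.141, 0.001, 2.732]
force: [-0.4, 1.1, 1.3]
grip_width: 0.321
gripper_force: 44.7
```

{"op": "step_arm", "data": {"moves": [{"x":0,"y":0,"z":0.05,"wx":0,"wy":0,"wz":0,"jaw":20},{"x":0,"y":0,"z":0.1,"wx":0,"wy":0,"wz":0,"jaw":20},{"x":0,"y":0,"z":0.1,"wx":0,"wy":0,"wz":0,"jaw":20}]}}

```text
time: 16.05
eef_pos: [0.5947, 0.074, 0.0734]
orientation: [3.141, 0.001, 2.732]
force: [-4.3, 0.4, 11.5]
grip_width: 0.322
gripper_force: 46.3
```

Run:
```python
from h import *
show()
```

```text
t 16.05 p [0.5947 0.074  0.0734] XY 0.5684 0.1901 rpy [1.7995e+02 4.0000e-02 1.5651e+02] F [-4.29  0.37 11.51] FX -4.28 grip 0.322 46.3
```

Seated at 11.5 N. Release.

{"op": "step_arm", "data": {"moves": [{"x":0,"y":0,"z":0,"wx":0,"wy":0,"wz":0,"jaw":36},{"x":0,"y":0,"z":0,"wx":0,"wy":0,"wz":0,"jaw":45},{"x":0,"y":0,"z":0,"wx":0,"wy":0,"wz":0,"jaw":60},{"x":0,"y":0,"z":0,"wx":0,"wy":0,"wz":0,"jaw":65},{"x":0,"y":0,"z":0,"wx":0,"wy":0,"wz":0,"jaw":65}], "grip_force": 20}}

```text
time: 16.55
eef_pos: [0.5946, 0.0738, 0.0722]
orientation: [3.142, 0.0, 2.732]
force: [-0.2, 0.1, 0.2]
grip_width: 0.648
gripper_force: 0.0
```

{"op": "step_arm", "data": {"moves": [{"x":0,"y":0,"z":-1,"wx":0,"wy":0,"wz":0,"jaw":65},{"x":0,"y":0,"z":-4,"wx":0,"wy":0,"wz":0,"jaw":65},{"x":0,"y":0,"z":-8,"wx":0,"wy":0,"wz":0,"jaw":65},{"x":0,"y":0,"z":-12,"wx":0,"wy":0,"wz":0,"jaw":65},{"x":0,"y":0,"z":-15,"wx":0,"wy":0,"wz":0,"jaw":65},{"x":0,"y":0,"z":-15,"wx":0,"wy":0,"wz":0,"jaw":65},{"x":0,"y":0,"z":-15,"wx":0,"wy":0,"wz":0,"jaw":65}]}}

```text
time: 17.25
eef_pos: [0.5948, 0.074, 0.2235]
orientation: [3.14, 0.002, 2.732]
force: [-0.4, 0.2, -0.9]
grip_width: 0.647
gripper_force: 0.0
```

Run:
```python
from h import *
from station import r
show()
f=r.grab_frame("scene");P=cloud(f).reshape(-1,3);q=P[(np.hypot(P[:,0]-.5947,P[:,1]-.074)<.025)&(P[:,2]<.15)]
print("head top",np.percentile(q[:,2],[90,95,99]),"(want .105)",np.median(q[q[:,2]>.101],0))
q=q[(q[:,2]>.082)&(q[:,2]<.1)];d=np.deg2rad(66.5);print("extent along buttons",np.ptp(q[:,:2]@[np.cos(d),np.sin(d)]),(q[:,:2]@[np.cos(d),np.sin(d)]).min()-np.array([.5947,.074])@[np.cos(d),np.sin(d)])
cv2.imwrite("pics/s5.png",cv2.resize(f["img"][145:245,200:330],None,fx=5,fy=5,interpolation=cv2.INTER_CUBIC))
```

```text
t 17.25 p [0.5948 0.074  0.2235] XY 0.5685 0.1901 rpy [1.7991e+02 1.1000e-01 1.5652e+02] F [-0.39  0.18 -0.88] FX -0.42 grip 0.647 0.0
head top [0.10484762 0.10535007 0.10609781] (want .105) [0.59264806 0.07005698 0.1048762 ]
extent along buttons 0.03374933531250829 -0.02089782769549503
```

View pics/s5.png

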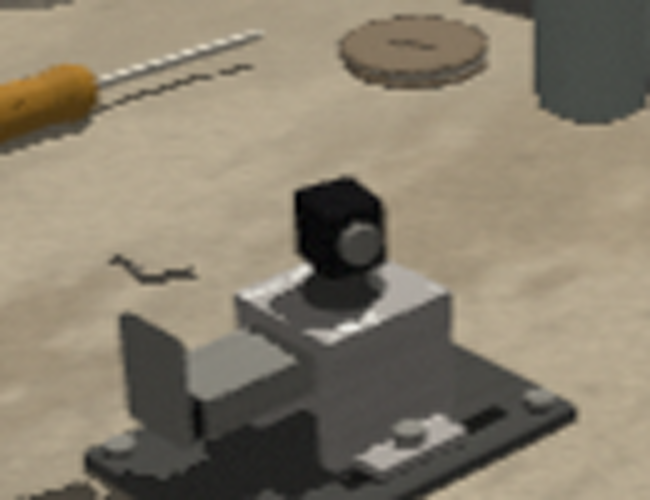

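The picture shows the pin home at crop (340,235), with its collar on the receiver and the button out at (360,243). The head top measures 0.105 m, as it should.

```bash
python3 -c "
from station import r
print(r.finish_job())"
```

```text
the job is handed in; nothing more can be done
None
```

The work stop is locked and the job is handed in: the bar was pushed to its hard stop with about 14 N on the stand, then the pin was seated with its buttons held in at about 12 N and released; the last picture shows it fully home with the visible button out, though the locking balls underneath can't be seen.

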